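Hang the blue utensil pot on the worktop rail

TASK

Hang the blue utensil pot on the low metal rail: lift its hook over the rail's front lip and lower the pot until the hook sits fully down behind the lip, in the empty stretch to the right of the grey pot that already hangs there, as seen from the robot. Let go so that it hangs still and upright, and leave the yellow pot standing where it is.

Things in the scene. Friction and masses are not known exactly. Their poses are not given: they have to be found in the camera images.
- blue_pot: Loose blue pot, 70x70x70 mm, 0.22 kg, upright. Origin: centre of underside; z up; x points to its hook, away from the robot (yaw within 0.45 rad). Grip from above its black carry bar, along x over the middle: 12 wide (y), z 104 to 120, x -35 to 31 mm, free below to the rim at z 70. At the back (face x 35) a 44 mm wide metal strip rises to z 120 and bends over backwards into the hook.
- blue_hook (a point): Middle of the hook's underside, at (40.5, 0, 116) mm in the pot's frame, same axes. The lip sits here when home (about 4 mm play across it). Inside, the hook is 11 mm wide (x 35 to 46) at the top; its 4 mm tongue slopes down and outwards to z 92, where the mouth is 24 mm wide (outer edge x 63).
- rail_bay (a point): Top edge of the fixed rail's front lip, mid empty stretch, 150 mm up. x: square to the rail, away from the robot, into the channel (yaw within 0.25 rad); y: left along the rail; z up. Lip 5 mm thick, front face plain, 90 high; channel behind it 36 wide, 32 deep, open upward, back wall level. Channel ends at y -103; the grey pot (same shape, fixed) begins at y 115, its top 4 mm above the lip.
- yellow_pot: The other loose pot, yellow, same shape and frame as the blue one, standing on the worktop: to be left alone.
Not all that is in view belongs to the job. What is shaped like the blue_pot but red is not meant.

How it is judged:
By the outcome, as a careful person would: the job done as asked, in the order asked, and still so for the second after the job is handed in, with the robot touching nothing.
It also fails if it takes over 42 s, if anything falls off the work surface, if the arm or the gripper's body presses on something with over 40 N, if the wrist force passes 120 N, or if a joint passes its speed limit or range.

ROBOT

A 7-joint arm with a two-finger parallel gripper is mounted at the origin on a cart in front of the work surface, level with it; the furniture and walls round the work are solid. World frame = base frame: x ahead of the robot, y to its left, z up, the work surface at z = 0. Lengths are in m, angles in degrees, forces in N, time in s.
With the tool pointing down it reaches from about 0.425 to 0.875 m from the base axis. Payload 4.7 kg.
Tool frame: the origin (TCP) lies between the finger pads; the fingertips stand 8 mm ahead of it and the grasp point (between the pads) lies 11 mm behind it (env.tip_extent is the distance from the TCP to the fingertips, in m); z points along the fingers, y is the line along which they close (so a half turn about z gives the same grasp; the last joint's range is limited). The gripper opens to 87 mm and grips with 3 to 60 N. Pads are 19 mm wide; open, the fingers measure 117 mm over their backs; the gripper's body (75 mm by 190 mm) begins 51 mm behind the grasp point.
Start: joints at [66.526, 18.392, -4.016, 83.108, 1.295, 78.541, -3.26], TCP at [0.267, -0.593, 0.231] pointing down, gripper open.
Joint ranges: [-163.93, 163.93], [-17.29, 119.83], [-79.2, 71.16], [3.27, 140.29], [-89.18, 269.18], [5.43, 117.66], [-154.24, 154.24]. Speed limits (degrees/s): [147.25, 147.25, 180, 180, 180, 180, 180].

INTERFACE

Orientations are given as [roll, pitch, yaw] about the fixed x, y, z axes, in that order (R = Rz(yaw) Ry(pitch) Rx(roll)).
In Python, from cell import sensors, vision, workorder, env gives the robot as it stands.
- The arm moves only by the tool drive_tool, never from a script. Its argument "moves" is a list of rows, each an object of numbers: "x", "y", "z": the shift along the tool's x, y, z in mm; "rx", "ry", "rz": the turn, a rotation vector about the tool's x, y, z in rad; "fingers": the closure, from -1 (fully open) to 1 (shut). In form: [{"x": .., "y": .., "z": .., "rx": .., "ry": .., "rz": .., "fingers": ..}, ...]. A call has 1 to 20 rows; each row is the pose to reach, as a shift and turn from the pose commanded when the call began, along the tool's axes at that moment; what a row does not reach only later rows make up. A row lasts 1/8 s, in which the tool goes at most 62.5 mm and 10.7 degrees, less where a joint would pass 70% of its speed; a pose out of reach is approached as far as the arm can. A call with a gripper value outside its range is refused whole. The fingers move at their own pace and stop on an object; "force" is the grip in N (left out, the last holds). Time passes only in rows, so rows that repeat a pose let the fingers close. It gives the time, the measured TCP pose, the force, the opening and the grip force at its end, in the units of the state.
- sensors.get_obs(): the state, without advancing time (a new reading comes with each control period).
- vision.read_camera(name): name is "side" or "top" or "wrist"; returns a dict with "image" (480x640x3 uint8, red, green, blue), "fx", "fy", "cx", "cy" (pixels), "R" (3x3) and "t" (3): a world point X has camera coordinates R X + t. Camera axes: x right, y down, z forward; pixel columns grow to the right and rows downward; lengths in m; the calibration is good to about 2 mm. A picture is of the moment at which its call begins. There is no depth.
- workorder.sign_off(): hands the job in; it is judged then, once.
The state is a dict: "time_s": time; "qpos": joint angles; "joint_velocities": joint speeds; "effort": joint torques, N m; "tool_pos": TCP position; "tool_rot": TCP orientation; "force": force on the tool from outside, world axes, zero at the start; "wrist_torque": the same for the moment, N m; "grip_width": finger opening in m; "grasp_force": force on a finger pad.
Only numpy, scipy, OpenCV 4.12 (cv2) and the standard library are available. Lean on these libraries where they do the work, as an engineer would, in place of code of your own. Each camera call takes 0.05 s, during which the arm holds its last target. There are 200 camera calls.

## Working session

There is one attempt and no reset: what is moved stays moved. The work goes in short steps, Python scripts to look and compute and a tool call to move; the robot and the scene stay as the last step left them, time stands still between calls to the robot, and variables do not carry over. Pictures are saved under pics/ and viewed, at most 10 in all, crops included, and the job is handed in when it is done.

Besides the shell and the picture viewer there is one more tool, called after ">>>" as name([rows], argument=value, ...), one row to a line, values as JSON. drive_tool: Moves the arm, as the interface text tells. Its arguments: {"type":"object","properties":{"moves":{"type":"array"},"force":{"type":"number"}},"required":["moves"]}

```bash
mkdir -p pics
cat > h.py <<'E'
import numpy as np,cv2
from cell import sensors,vision,workorder,env
def ray(c,u,v):
    R=np.array(c["R"]);t=np.array(c["t"])
    d=R.T@np.array([(u-c["cx"])/c["fx"],(v-c["cy"])/c["fy"],1.]);return -R.T@t,d/np.linalg.norm(d)
def onz(c,u,v,z):
    o,d=ray(c,u,v);return o+d*(z-o[2])/d[2]
def tri(*obs):
    A=np.zeros((3,3));b=np.zeros(3);P=[]
    for c,u,v in obs:
        o,d=ray(c,u,v);M=np.eye(3)-np.outer(d,d);A+=M;b+=M@o;P.append((M,o))
    X=np.linalg.solve(A,b);return X,[np.linalg.norm(M@(X-o))*1e3 for M,o in P]
def proj(c,X):
    p=np.array(c["R"])@X+np.array(c["t"]);return c["fx"]*p[0]/p[2]+c["cx"],c["fy"]*p[1]/p[2]+c["cy"]
E
python3 - <<'E'
from h import *
import pickle
cs={n:vision.read_camera(n) for n in("side","top","wrist")}
pickle.dump(cs,open("c0.pkl","wb"))
for n,c in cs.items():
    cv2.imwrite(f"pics/{n}0.png",c["image"][:,:,::-1]); o,d=ray(c,320,240);print(n,o.round(3),d.round(3),c["fx"])
print(sensors.get_obs())
E
```

```text
side [-0.489  0.376  1.071] [ 0.694 -0.274 -0.666] 604.0137763395661
top [0.299 0.004 1.082] [ 0.185 -0.005 -0.983] 463.0443872425898
wrist [ 0.337 -0.561  0.384] [-0.26  -0.111 -0.959] 356.580192353593
{'time_s': 0.15, 'qpos': array([66.52708638, 18.42942071, -4.01578966, 83.15809197,  1.29385221,
       78.54163202, -3.26157872]), 'joint_velocities': array([ 0.07222746, -0.1105811 ,  0.06608552, -0.2387678 ,  0.03628823,
        0.00797018,  0.0680582 ]), 'effort': array([-1.83650200e-04, -4.91796005e+01, -4.04622238e-01, -3.12878788e+01,
       -6.39969553e-02,  4.03494341e-02,  9.44897306e-05]), 'tool_pos': array([ 0.26708507, -0.59214709,  0.22971807]), 'tool_rot': array([-1.79916009e+02,  3.86575792e-03,  2.42807307e+01]), 'force': array([-0.53434988,  0.12764446, -0.17184714]), 'wrist_torque': array([ 0.00883496, -0.04278536, -0.01555472]), 'grasp_force': 0.0, 'grip_width': 0.08689926539467444}
```

View pics/top0.png

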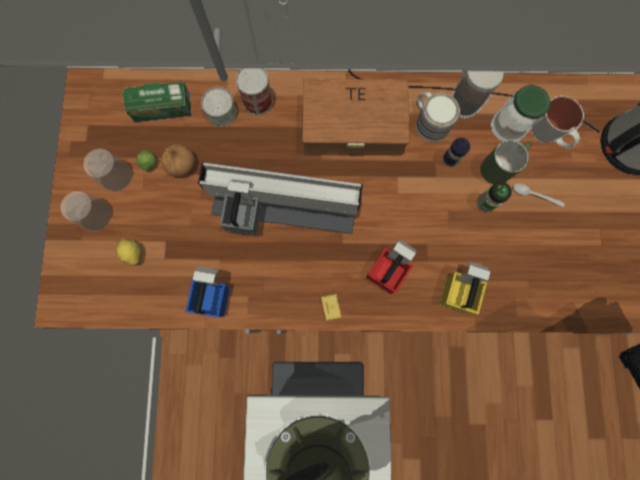

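View pics/side0.png

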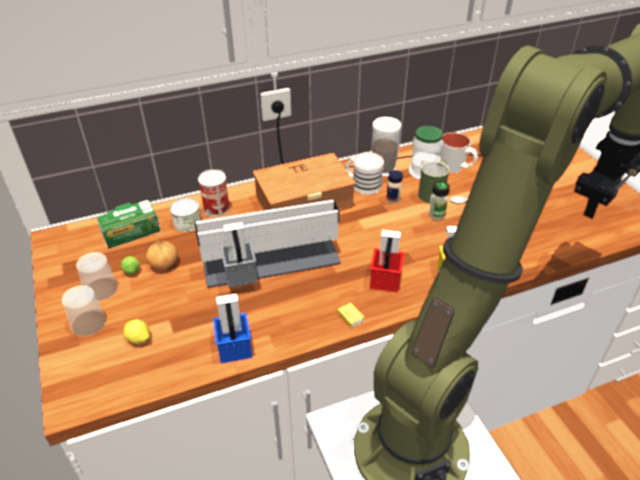

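The top view shows the blue pot at about (208,295), its hook at (205,275), and the rail from (202,175) to (360,200) with the grey pot at (240,207). In the side view the blue pot is at (233,335), the rail's front lip runs from about (200,240) to (338,222), and red is at (387,262). Next I'll zoom in on both.

Run:
```python
from h import *
import pickle
cs=pickle.load(open("c0.pkl","rb"))
def crop(n,x,y,w,h,s):
    return cv2.resize(cs[n]["image"][y:y+h,x:x+w,::-1],None,fx=s,fy=s,interpolation=cv2.INTER_CUBIC)
W=np.zeros((600,800,3),np.uint8)
def put(i,x,y): W[y:y+i.shape[0],x:x+i.shape[1]]=i
put(crop("top",195,155,170,80,3),0,0)
put(crop("side",190,195,155,90,3),0,245)
put(crop("top",178,262,56,60,5),515,0)
put(crop("side",205,288,56,80,4),515,305)
cv2.imwrite("pics/comp.png",W)
```

```text
Traceback (most recent call last):
ValueError: could not broadcast input array from shape (320,224,3) into shape (295,224,3)
```

Run:
```python
from h import *
import pickle
cs=pickle.load(open("c0.pkl","rb"))
def crop(n,x,y,w,h,s):
    return cv2.resize(cs[n]["image"][y:y+h,x:x+w,::-1],None,fx=s,fy=s,interpolation=cv2.INTER_CUBIC)
W=np.zeros((600,800,3),np.uint8)
def put(i,x,y): W[y:y+i.shape[0],x:x+i.shape[1]]=i
put(crop("top",195,155,170,80,3),0,0)
put(crop("side",190,195,155,90,3),0,245)
put(crop("top",178,262,56,60,5),515,0)
put(crop("side",205,290,56,72,4),515,305)
cv2.imwrite("pics/comp.png",W)
```

```text
(no output)
```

View pics/comp.png

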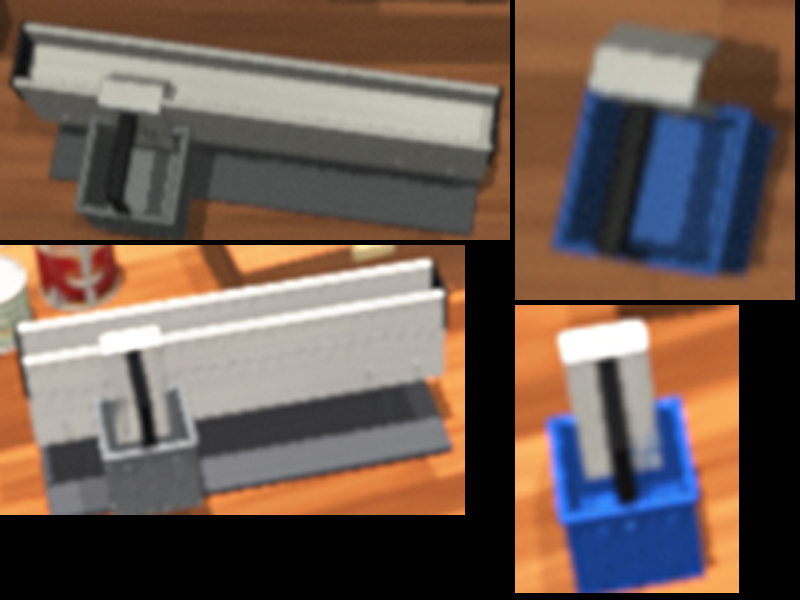

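The crops show the lip's top edge from about (200,182.7) to (360,205.5) in the top view and from (198.3,233.3) to (337.7,210.7) in the side view. The blue bar runs (203,283)→(197.4,312.4) in top and (227.5,303.8)→(232.8,338.8) in side.

Run:
```python
from h import *
import pickle
cs=pickle.load(open("c0.pkl","rb"));T,S=cs["top"],cs["side"]
def p(n,X): print(n,X[0].round(4),np.round(X[1],1))
p("lipL",tri((T,200,182.7),(S,198.3,233.3)));p("lipR",tri((T,360,205.5),(S,337.7,210.7)))
p("barB",tri((T,203.3,283),(S,227.5,303.8)));p("barF",tri((T,197.4,312.4),(S,232.8,338.8)))
# rim back corners / front corners of the pot, by ray on z=.07
for u,v in((590,92),(755,110),(735,270),(555,248)):
    print(onz(T,178+(u-515)/5,262+v/5,.07).round(4))
for u,v in((550,420),(683,400),(697,515),(560,522)):
    print("s",onz(S,205+(u-515)/4,290+(v-305)/4,.07).round(4))
print("hook",onz(T,178+(595-515)/5,262+92/5,.12),onz(T,178+(690-515)/5,262+107/5,.12))
print("lip z15", onz(T,200,182.7,.15),onz(T,360,205.5,.15),onz(S,198.3,233.3,.15),onz(S,337.7,210.7,.15))
print("grey hook right edge", onz(T,195+160/3,155+100/3,.154), "grey pot right front",onz(T,195+187/3,155+130/3,.104),onz(T,195+180/3,155+225/3,.104))
```

```text
lipL [0.5935 0.2511 0.1524] [0.1 0.1]
lipR [ 0.5488 -0.0816  0.1522] [1.9 1.9]
barB [0.3875 0.2411 0.1175] [0.6 0.6]
barF [0.3264 0.2552 0.079 ] [3.9 3.9]
[0.3971 0.2749 0.07  ]
[0.3899 0.2026 0.07  ]
[0.3212 0.2078 0.07  ]
[0.3298 0.2857 0.07  ]
s [0.4005 0.2742 0.07  ]
s [0.3873 0.2031 0.07  ]
s [0.308  0.2192 0.07  ]
s [0.3303 0.2868 0.07  ]
hook [0.39223604 0.25947495 0.12      ] [0.38640952 0.2197656  0.12      ]
lip z15 [0.59428    0.25180816 0.15      ] [ 0.5485128  -0.08361295  0.15      ] [0.59625972 0.25067278 0.15      ] [ 0.55215374 -0.08101104  0.15      ]
grey hook right edge [0.58188917 0.1493999  0.154     ] grey pot right front [0.57458383 0.13666174 0.104     ] [0.5037542  0.13915726 0.104     ]
```

```bash
cat >> h.py <<'E'
from scipy.spatial.transform import Rotation as Ro
def rows(*W):
    """W: (x,y,z m, yaw deg), tool down -> rows relative to the present measured pose"""
    o=sensors.get_obs();p=np.array(o["tool_pos"]);R=Ro.from_euler("xyz",o["tool_rot"],degrees=True)
    for x,y,z,yaw in W:
        T=Ro.from_euler("xyz",[180,0,yaw],degrees=True)
        print((R.inv().apply(np.array([x,y,z])-p)*1e3).round(1),(R.inv()*T).as_rotvec().round(3))
E
python3 - <<'E'
from h import *
rows((.50,-.30,.25,10),(.55,.0,.26,0),(.50,.16,.26,-7),(.375,.243,.25,-7))
E
```

```text
[ 332.4 -170.6  -20.1] [-0.001  0.     0.249]
[ 501.4 -423.5  -29.7] [-0.001  0.     0.424]
[ 521.6 -589.9  -29.5] [-0.001  0.     0.546]
[ 441.8 -716.9  -19.3] [-0.001  0.     0.546]
```

>>> drive_tool([
  {"x":55,"y":-28,"z":-20,"rz":0.05},
  {"x":110,"y":-57,"z":-20,"rz":0.1},
  {"x":166,"y":-85,"z":-20,"rz":0.15},
  {"x":221,"y":-113,"z":-20,"rz":0.18},
  {"x":277,"y":-142,"z":-20,"rz":0.22},
  {"x":332,"y":-171,"z":-20,"rz":0.25},
  {"x":366,"y":-221,"z":-25,"rz":0.28},
  {"x":400,"y":-272,"z":-28,"rz":0.32},
  {"x":434,"y":-322,"z":-30,"rz":0.35},
  {"x":468,"y":-373,"z":-30,"rz":0.38},
  {"x":501,"y":-424,"z":-30,"rz":0.42},
  {"x":508,"y":-480,"z":-30,"rz":0.47},
  {"x":515,"y":-535,"z":-30,"rz":0.52},
  {"x":522,"y":-590,"z":-30,"rz":0.546},
  {"x":490,"y":-640,"z":-25,"rz":0.546},
  {"x":460,"y":-690,"z":-20,"rz":0.546},
  {"x":442,"y":-717,"z":-20,"rz":0.546},
  {"x":442,"y":-717,"z":-20,"rz":0.546},
  {"x":442,"y":-717,"z":-20,"rz":0.546},
])

```text
invalid input at $.moves[0]: expected keys x, y, z, rx, ry, rz, fingers
```

Run:
```python
from h import *
import pickle
o=sensors.get_obs();print(o["time_s"],o["tool_pos"],o["tool_rot"],o["joint_velocities"].round(1))
c=vision.read_camera("wrist");pickle.dump(c,open("w1.pkl","wb"))
cv2.imwrite("pics/w1.png",c["image"][:,:,::-1])
```

```text
0.15 [ 0.26708507 -0.59214709  0.22971807] [-1.79916009e+02  3.86575792e-03  2.42807307e+01] [ 0.1 -0.1  0.1 -0.2  0.   0.   0.1]
```

View pics/w1.png

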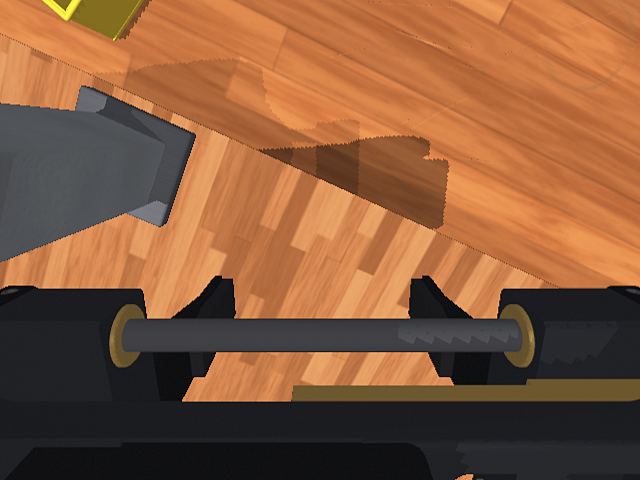

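The arm has not moved because every key is required. The wrist picture shows the open fingers at rows 280–400, with the camera mounted on the tool's +x side.

>>> drive_tool([
  {"x":55,"y":-28,"z":-20,"rx":0,"ry":0,"rz":0.05,"fingers":-1},
  {"x":110,"y":-57,"z":-20,"rx":0,"ry":0,"rz":0.1,"fingers":-1},
  {"x":166,"y":-85,"z":-20,"rx":0,"ry":0,"rz":0.15,"fingers":-1},
  {"x":221,"y":-113,"z":-20,"rx":0,"ry":0,"rz":0.18,"fingers":-1},
  {"x":277,"y":-142,"z":-20,"rx":0,"ry":0,"rz":0.22,"fingers":-1},
  {"x":332,"y":-171,"z":-20,"rx":0,"ry":0,"rz":0.25,"fingers":-1},
  {"x":366,"y":-221,"z":-25,"rx":0,"ry":0,"rz":0.28,"fingers":-1},
  {"x":400,"y":-272,"z":-30,"rx":0,"ry":0,"rz":0.32,"fingers":-1},
  {"x":434,"y":-322,"z":-40,"rx":0,"ry":0,"rz":0.35,"fingers":-1},
  {"x":468,"y":-373,"z":-40,"rx":0,"ry":0,"rz":0.38,"fingers":-1},
  {"x":501,"y":-424,"z":-40,"rx":0,"ry":0,"rz":0.42,"fingers":-1},
  {"x":508,"y":-480,"z":-40,"rx":0,"ry":0,"rz":0.47,"fingers":-1},
  {"x":515,"y":-535,"z":-40,"rx":0,"ry":0,"rz":0.52,"fingers":-1},
  {"x":522,"y":-590,"z":-40,"rx":0,"ry":0,"rz":0.546,"fingers":-1},
  {"x":490,"y":-640,"z":-40,"rx":0,"ry":0,"rz":0.546,"fingers":-1},
  {"x":460,"y":-690,"z":-40,"rx":0,"ry":0,"rz":0.546,"fingers":-1},
  {"x":442,"y":-717,"z":-40,"rx":0,"ry":0,"rz":0.546,"fingers":-1},
  {"x":442,"y":-717,"z":-40,"rx":0,"ry":0,"rz":0.546,"fingers":-1},
  {"x":442,"y":-717,"z":-40,"rx":0,"ry":0,"rz":0.546,"fingers":-1},
])

```text
time_s: 2.58
tool_pos: [0.376, 0.2421, 0.2706]
tool_rot: [180.0, -0.0, -7.1]
force: [0.8, -1.2, -0.6]
grip_width: 0.0869
grasp_force: 0.0
```

Run:
```python
from h import *
import pickle
o=sensors.get_obs();print(o["time_s"],o["tool_pos"],o["tool_rot"],o["joint_velocities"].round(1))
c=vision.read_camera("wrist");pickle.dump(c,open("w1.pkl","wb"))
cv2.imwrite("pics/w2.png",c["image"][:,:,::-1])
```

```text
2.575 [0.37600509 0.24206017 0.27056289] [ 1.79973958e+02 -4.42634953e-02 -7.05660999e+00] [ 0.5  1.   0.9 -0.3 -0.1 -0.  -0.1]
```

View pics/w2.png

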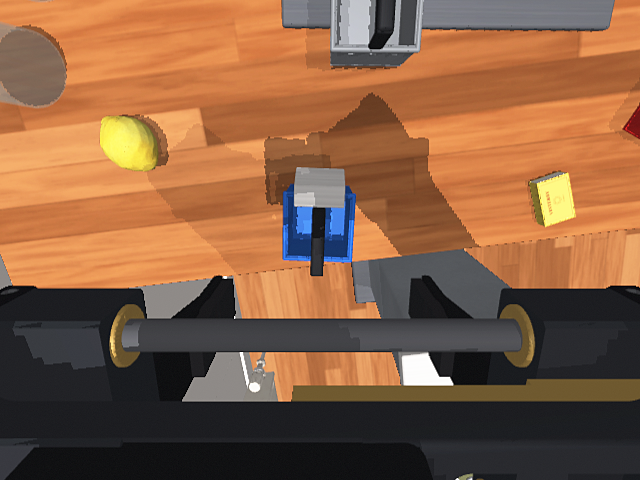

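The wrist view shows the blue pot at (318,225), with its bar from (318,207) to (317,275) and the white hook at (320,187).

Run:
```python
from h import *
import pickle
c=pickle.load(open("w1.pkl","rb"));T=pickle.load(open("c0.pkl","rb"))["top"]
im=c["image"];g=im.max(2)
for v in range(208,280,8):
    m=np.where(g[v,300:335]<60)[0]+300
    if len(m): e=[onz(c,m[0]-.0,v,.12),onz(c,m[-1]+1,v,.12)];print(v,m[0],m[-1],((e[0]+e[1])/2).round(4),"w",np.round(1e3*np.linalg.norm(e[0]-e[1]),1))
mm=(g[200:290,312:324]<60).any(1);print("front row",200+np.where(mm)[0].max())
for n,im2,roi in(("w",c,(270,170,370,280)),("t",T,(180,262,235,325))):
    i=im2["image"];h=cv2.cvtColor(i,cv2.COLOR_RGB2HSV);m=cv2.inRange(h,(105,120,40),(130,255,255))
    x0,y0,x1,y1=roi;k=np.zeros_like(m);k[y0:y1,x0:x1]=m[y0:y1,x0:x1]
    p=cv2.findNonZero(k);q=cv2.approxPolyDP(cv2.convexHull(p),3,True)[:,0];print(n,[(tuple(a.tolist()),onz(im2,*(a+.5),.07)[:2].round(4).tolist()) for a in q])
print("hook top front corners",onz(c,294,205,.12).round(4),onz(c,344,207,.12).round(4),"rear edge",onz(c,296,168,.12),onz(c,344,169,.12))
# bar height: same point (bar/hook junction) in wrist and top/side
S=pickle.load(open("c0.pkl","rb"))["side"]
for a in [((c,318.5,207),(T,203.3,283)),((c,318.5,207),(S,227.5,303.8)),((c,318.5,207),(T,203.3,283),(S,227.5,303.8))]:print(tri(*a))
```

```text
208 313 324 [0.3923 0.2422 0.12  ] w 10.4
216 312 324 [0.3854 0.2436 0.12  ] w 11.4
224 312 324 [0.3782 0.2445 0.12  ] w 11.4
232 312 324 [0.371  0.2454 0.12  ] w 11.5
240 311 324 [0.3637 0.2468 0.12  ] w 12.5
248 311 323 [0.3564 0.2481 0.12  ] w 11.7
256 311 323 [0.3489 0.2491 0.12  ] w 11.7
264 311 322 [0.3413 0.2505 0.12  ] w 10.9
272 311 322 [0.3336 0.2515 0.12  ] w 11.0
front row 275
w [((348, 186), [0.4005, 0.212]), ((355, 194), [0.3917, 0.2058]), ((351, 261), [0.3214, 0.2169]), ((313, 275), [0.3107, 0.2588]), ((283, 259), [0.3325, 0.2878]), ((283, 192), [0.4025, 0.277]), ((290, 184), [0.4095, 0.2689])]
t [((228, 288), [0.3802, 0.1967]), ((222, 315), [0.3222, 0.2068]), ((186, 310), [0.3321, 0.2848]), ((193, 281), [0.3947, 0.2737]), ((224, 284), [0.3888, 0.2058])]
hook top front corners [0.3976 0.2634 0.12  ] [0.3905 0.2206 0.12  ] rear edge [0.42865825 0.25717278 0.12      ] [0.42284865 0.21716919 0.12      ]
(array([0.38920164, 0.24378734, 0.10143177]), [np.float64(0.7936080585837564), np.float64(0.7936080585837284)])
(array([0.39186804, 0.24190933, 0.11340367]), [np.float64(0.8781719993651405), np.float64(0.8781719993652205)])
(array([0.39013057, 0.24181529, 0.11383868]), [np.float64(2.146810127512016), np.float64(2.5401135181567343), np.float64(1.0817935217776347)])
```

Run:
```python
from h import *
rows((.362,.247,.15,-9),(.362,.247,.10,-9),(.362,.247,.25,-9))
```

```text
[-14.8  -3.4 120.5] [ 0.    -0.     0.033]
[-14.8  -3.4 170.5] [ 0.    -0.     0.033]
[-14.8  -3.4  20.5] [ 0.    -0.     0.033]
```

>>> drive_tool([
  {"x":-15,"y":-3.5,"z":50,"rx":0,"ry":0,"rz":0.034,"fingers":-1},
  {"x":-15,"y":-3.5,"z":95,"rx":0,"ry":0,"rz":0.034,"fingers":-1},
  {"x":-15,"y":-3.5,"z":130,"rx":0,"ry":0,"rz":0.034,"fingers":-1},
  {"x":-15,"y":-3.5,"z":155,"rx":0,"ry":0,"rz":0.034,"fingers":-1},
  {"x":-15,"y":-3.5,"z":170,"rx":0,"ry":0,"rz":0.034,"fingers":-1},
  {"x":-15,"y":-3.5,"z":170,"rx":0,"ry":0,"rz":0.034,"fingers":-1},
  {"x":-15,"y":-3.5,"z":170,"rx":0,"ry":0,"rz":0.034,"fingers":1},
  {"x":-15,"y":-3.5,"z":170,"rx":0,"ry":0,"rz":0.034,"fingers":1},
  {"x":-15,"y":-3.5,"z":170,"rx":0,"ry":0,"rz":0.034,"fingers":1},
  {"x":-15,"y":-3.5,"z":170,"rx":0,"ry":0,"rz":0.034,"fingers":1},
  {"x":-15,"y":-3.5,"z":170,"rx":0,"ry":0,"rz":0.034,"fingers":1},
  {"x":-15,"y":-3.5,"z":170,"rx":0,"ry":0,"rz":0.034,"fingers":1},
], force=40)

```text
time_s: 4.12
tool_pos: [0.3608, 0.2481, 0.1005]
tool_rot: [180.0, -0.0, -8.9]
force: [0.5, 0.8, -0.2]
grip_width: 0.035
grasp_force: 0.0
```

>>> drive_tool([
  {"x":0,"y":0,"z":0,"rx":0,"ry":0,"rz":0,"fingers":1},
  {"x":0,"y":0,"z":0,"rx":0,"ry":0,"rz":0,"fingers":1},
  {"x":0,"y":0,"z":0,"rx":0,"ry":0,"rz":0,"fingers":1},
  {"x":0,"y":0,"z":0,"rx":0,"ry":0,"rz":0,"fingers":1},
  {"x":0,"y":0,"z":0,"rx":0,"ry":0,"rz":0,"fingers":1},
])

```text
time_s: 4.75
tool_pos: [0.3608, 0.2479, 0.1005]
tool_rot: [180.0, 0.0, -9.0]
force: [0.1, -1.4, 0.1]
grip_width: 0.0115
grasp_force: 40.0
```

Run:
```python
from h import *
rows((.361,.248,.25,-9),(.41,.15,.25,-8),(.45,.025,.24,-7.7))
```

```text
[   0.2   -0.  -149.5] [0.    0.    0.001]
[  63.8   89.1 -149.5] [ 0.     0.    -0.017]
[ 122.8  206.4 -139.5] [ 0.     0.    -0.022]
```

>>> drive_tool([
  {"x":0,"y":0,"z":-20,"rx":0,"ry":0,"rz":0,"fingers":1},
  {"x":0,"y":0,"z":-60,"rx":0,"ry":0,"rz":0,"fingers":1},
  {"x":0,"y":0,"z":-105,"rx":0,"ry":0,"rz":0,"fingers":1},
  {"x":0,"y":0,"z":-140,"rx":0,"ry":0,"rz":0,"fingers":1},
  {"x":15,"y":22,"z":-150,"rx":0,"ry":0,"rz":-0.005,"fingers":1},
  {"x":38,"y":55,"z":-150,"rx":0,"ry":0,"rz":-0.01,"fingers":1},
  {"x":64,"y":89,"z":-150,"rx":0,"ry":0,"rz":-0.017,"fingers":1},
  {"x":84,"y":129,"z":-145,"rx":0,"ry":0,"rz":-0.02,"fingers":1},
  {"x":104,"y":168,"z":-140,"rx":0,"ry":0,"rz":-0.022,"fingers":1},
  {"x":118,"y":196,"z":-140,"rx":0,"ry":0,"rz":-0.022,"fingers":1},
  {"x":123,"y":206,"z":-140,"rx":0,"ry":0,"rz":-0.022,"fingers":1},
  {"x":123,"y":206,"z":-140,"rx":0,"ry":0,"rz":-0.022,"fingers":1},
  {"x":123,"y":206,"z":-140,"rx":0,"ry":0,"rz":-0.022,"fingers":1},
])

```text
time_s: 6.38
tool_pos: [0.45, 0.0273, 0.2405]
tool_rot: [-180.0, 0.0, -7.5]
force: [0.2, 0.2, -2.3]
grip_width: 0.0116
grasp_force: 40.0
```

Run:
```python
from h import *
import pickle
o=sensors.get_obs();print(o["time_s"],o["tool_pos"],o["tool_rot"],o["grip_width"],o["grasp_force"],o["force"])
c=vision.read_camera("wrist");pickle.dump(c,open("w3.pkl","wb"))
s=vision.read_camera("side");pickle.dump(s,open("s3.pkl","wb"))
cv2.imwrite("pics/w3.png",np.vstack([c["image"][:340,:,::-1],s["image"][170:400,:,::-1]]))
```

```text
6.375 [0.44999757 0.02727821 0.24052054] [-1.79975902e+02  1.21216467e-02 -7.54440760e+00] 0.011559039856468209 39.99879950657487 [ 0.19379308  0.18334764 -2.33483588]
```

View pics/w3.png

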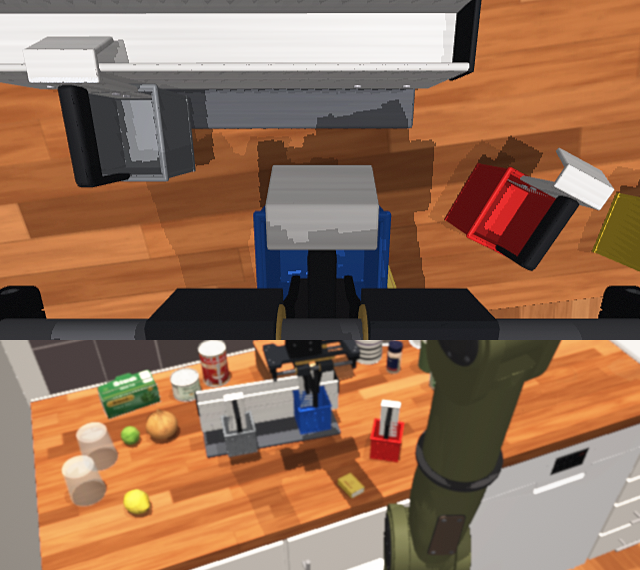

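The wrist view shows the pot held straight, hook at (320,205), bar at x≈320. The rail's lip runs along row ≈66 from column 130 to its right end (468,65). The grey pot's right edge is at column ≈190.

Run:
```python
from h import *
import pickle
c=pickle.load(open("w3.pkl","rb"));i=c["image"]
for u in (200,320,440): print(u,[(v,i[v,u].tolist()) for v in range(54,78,1)][::1] if u==320 else "", i[54:90,u].mean(1).round(0).tolist())
for u,v in((200,64),(440,64),(200,70),(440,70),(468,65),(474,70)):print((u,v),onz(c,u,v,.15).round(4))
T=pickle.load(open("c0.pkl","rb"));
print("lip height tri right end",[tri((c,467,66),(T[n],*p)) for n,p in(("top",(360,205.5)),("side",(337.7,210.7)))])
o,R=np.array([.45,.02728,.24052]),Ro.from_euler("z",-7.54,degrees=True)
for n,u,v,z in(("fl",267,248,.2405+.0195),("fr",378,248,.2405+.0195),("bl",271,206,.2605),("br",376,206,.2605),("tl",273,166,.2325),("tr",376,166,.2325),("bar",320.5,255,.2595),("bar",320,272,.2595)):
    print(n,(R.inv().apply(onz(c,u,v,z)-o)*1e3).round(1))
```

```text
200  [236.0, 235.0, 235.0, 234.0, 234.0, 233.0, 234.0, 237.0, 194.0, 191.0, 225.0, 232.0, 234.0, 235.0, 231.0, 228.0, 192.0, 118.0, 83.0, 100.0, 104.0, 104.0, 104.0, 104.0, 108.0, 101.0, 101.0, 105.0, 102.0, 103.0, 104.0, 105.0, 106.0, 108.0, 91.0, 58.0]
320 [(54, [243, 242, 240]), (55, [243, 241, 240]), (56, [242, 240, 238]), (57, [240, 238, 237]), (58, [240, 238, 237]), (59, [243, 241, 239]), (60, [243, 241, 240]), (61, [245, 243, 242]), (62, [211, 206, 204]), (63, [200, 196, 193]), (64, [227, 224, 222]), (65, [234, 232, 230]), (66, [239, 237, 234]), (67, [240, 238, 235]), (68, [235, 232, 231]), (69, [231, 230, 227]), (70, [184, 181, 177]), (71, [116, 113, 111]), (72, [101, 98, 97]), (73, [105, 101, 102]), (74, [104, 101, 103]), (75, [106, 104, 104]), (76, [106, 103, 103]), (77, [106, 102, 103])] [242.0, 241.0, 240.0, 238.0, 238.0, 241.0, 241.0, 243.0, 207.0, 196.0, 224.0, 232.0, 237.0, 238.0, 233.0, 229.0, 181.0, 113.0, 99.0, 103.0, 103.0, 105.0, 104.0, 104.0, 108.0, 104.0, 94.0, 98.0, 103.0, 103.0, 102.0, 102.0, 102.0, 104.0, 81.0, 45.0]
440  [244.0, 245.0, 246.0, 246.0, 246.0, 247.0, 248.0, 251.0, 209.0, 196.0, 226.0, 232.0, 235.0, 235.0, 228.0, 221.0, 163.0, 104.0, 89.0, 98.0, 105.0, 104.0, 103.0, 103.0, 98.0, 91.0, 98.0, 102.0, 108.0, 118.0, 120.0, 122.0, 125.0, 128.0, 131.0, 128.0]
(200, 64) [0.5785 0.0871 0.15  ]
(440, 64) [ 0.5587 -0.0618  0.15  ]
(200, 70) [0.5751 0.0878 0.15  ]
(440, 70) [ 0.5553 -0.0616  0.15  ]
(468, 65) [ 0.5558 -0.0791  0.15  ]
(474, 70) [ 0.5525 -0.0828  0.15  ]
lip height tri right end [(array([ 0.55647894, -0.08664086,  0.12670357]), [np.float64(1.8514541529004898), np.float64(1.8514541529005673)]), (array([ 0.55569336, -0.0812812 ,  0.14651721]), [np.float64(1.3205643092465509), np.float64(1.3205643092465804)])]
fl [33.8 21.8 19.5]
fr [ 33.8 -22.2  19.5]
bl [50.8 19.4 20. ]
br [ 50.8 -20.6  20. ]
tl [63.5 21.8 -8. ]
tr [ 63.5 -24.2  -8. ]
bar [30.7  0.6 19. ]
bar [23.4  0.8 19. ]
```

Run:
```python
from h import *
rows((.5284,.0294,.20,-7.6),(.5284,.0294,.16,-7.6))
```

```text
[ 77.3 -12.7  40.7] [-0.    -0.     0.001]
[ 77.3 -12.7  80.7] [-0.    -0.     0.001]
```

>>> drive_tool([
  {"x":25,"y":-4,"z":15,"rx":0,"ry":0,"rz":0.001,"fingers":1},
  {"x":50,"y":-9,"z":30,"rx":0,"ry":0,"rz":0.001,"fingers":1},
  {"x":70,"y":-12,"z":40,"rx":0,"ry":0,"rz":0.001,"fingers":1},
  {"x":77,"y":-13,"z":40,"rx":0,"ry":0,"rz":0.001,"fingers":1},
  {"x":77,"y":-13,"z":40,"rx":0,"ry":0,"rz":0.001,"fingers":1},
  {"x":77,"y":-13,"z":40,"rx":0,"ry":0,"rz":0.001,"fingers":1},
  {"x":77,"y":-13,"z":50,"rx":0,"ry":0,"rz":0.001,"fingers":1},
  {"x":77,"y":-13,"z":60,"rx":0,"ry":0,"rz":0.001,"fingers":1},
  {"x":77,"y":-13,"z":65,"rx":0,"ry":0,"rz":0.001,"fingers":1},
  {"x":77,"y":-13,"z":65,"rx":0,"ry":0,"rz":0.001,"fingers":1},
])

```text
time_s: 7.72
tool_pos: [0.5278, 0.028, 0.1748]
tool_rot: [180.0, 0.1, -7.7]
force: [0.6, 0.2, -2.2]
grip_width: 0.0115
grasp_force: 40.0
```

Run:
```python
from h import *
o=sensors.get_obs();print(o["time_s"],o["tool_pos"],o["tool_rot"],o["force"])
c=vision.read_camera("wrist");s=vision.read_camera("side")
a=cv2.resize(s["image"][180:300,180:350,::-1],(510,360),interpolation=cv2.INTER_CUBIC)
w=c["image"][60:300,100:540,::-1]
W=np.zeros((600,510,3),np.uint8);W[:240,:440]=w;W[240:]=a
cv2.imwrite("pics/w4.png",W)
```

```text
7.725 [0.52783361 0.02798549 0.1747912 ] [ 1.79984836e+02  8.06358581e-02 -7.74695795e+00] [ 0.59391404  0.16877104 -2.17761535]
```

View pics/w4.png

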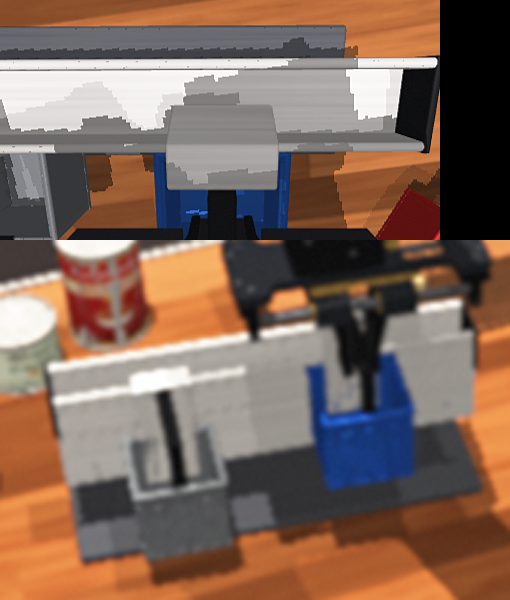

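The hook is over the channel: its tongue edge is at crop row 107 and the lip at row ≈147. I'll check the lip offset in the tool frame.

Run:
```python
from h import *
o=sensors.get_obs();p=np.array(o["tool_pos"]);R=Ro.from_euler("z",o["tool_rot"][2],degrees=True)
c=vision.read_camera("wrist");i=c["image"].mean(2)
for u in(200,225,240,410,440,480,500):
    print(u,i[196:220,u].round(0).astype(int).tolist())
for u in(200,480):
  for v in(203,207,211):print(u,v,(R.inv().apply(onz(c,u,v,.15)-p)*1e3).round(1))
```

```text
200 [105, 106, 106, 107, 107, 106, 107, 105, 107, 117, 123, 124, 125, 125, 124, 122, 123, 90, 47, 47, 59, 65, 64, 63]
225 [106, 108, 106, 107, 106, 107, 106, 104, 108, 118, 124, 125, 126, 126, 124, 121, 120, 102, 84, 76, 101, 113, 111, 109]
240 [106, 108, 107, 107, 107, 108, 106, 104, 109, 118, 123, 125, 126, 126, 123, 122, 120, 103, 80, 90, 113, 117, 107, 100]
410 [106, 106, 106, 104, 106, 104, 103, 109, 119, 125, 126, 128, 127, 125, 122, 122, 96, 61, 54, 70, 78, 74, 74, 75]
440 [106, 105, 105, 105, 105, 103, 101, 119, 126, 125, 127, 127, 127, 125, 122, 119, 95, 74, 76, 79, 77, 78, 78, 79]
480 [106, 104, 104, 106, 105, 104, 101, 120, 145, 154, 156, 159, 158, 155, 149, 139, 132, 123, 124, 124, 126, 127, 129, 132]
500 [107, 107, 105, 106, 104, 104, 101, 123, 146, 153, 157, 159, 157, 155, 148, 135, 133, 128, 129, 129, 131, 135, 139, 139]
200 203 [ 43.6  62.1 -25.6]
200 207 [ 41.5  62.3 -25.6]
200 211 [ 39.4  62.5 -25.6]
480 203 [ 43.5 -80.8 -25.6]
480 207 [ 41.4 -81.  -25.6]
480 211 [ 39.3 -81.3 -25.6]
```

>>> drive_tool([
  {"x":0,"y":0,"z":6,"rx":0,"ry":0,"rz":0,"fingers":1},
  {"x":0,"y":0,"z":12,"rx":0,"ry":0,"rz":0,"fingers":1},
  {"x":0,"y":0,"z":18,"rx":0,"ry":0,"rz":0,"fingers":1},
  {"x":0,"y":0,"z":24,"rx":0,"ry":0,"rz":0,"fingers":1},
  {"x":0,"y":0,"z":29,"rx":0,"ry":0,"rz":0,"fingers":1},
  {"x":0,"y":0,"z":33,"rx":0,"ry":0,"rz":0,"fingers":1},
  {"x":0,"y":0,"z":36,"rx":0,"ry":0,"rz":0,"fingers":1},
  {"x":0,"y":0,"z":36,"rx":0,"ry":0,"rz":0,"fingers":1},
])

```text
time_s: 8.88
tool_pos: [0.5282, 0.0281, 0.1393]
tool_rot: [180.0, 0.0, -7.7]
force: [-0.8, -0.0, -3.2]
grip_width: 0.0119
grasp_force: 40.0
```

>>> drive_tool([
  {"x":0,"y":0,"z":1.5,"rx":0,"ry":0,"rz":0,"fingers":1},
  {"x":0,"y":0,"z":3,"rx":0,"ry":0,"rz":0,"fingers":1},
  {"x":0,"y":0,"z":4,"rx":0,"ry":0,"rz":0,"fingers":1},
  {"x":0,"y":0,"z":4.5,"rx":0,"ry":0,"rz":0,"fingers":1},
  {"x":0,"y":0,"z":4.5,"rx":0,"ry":0,"rz":0,"fingers":1},
])

```text
time_s: 9.5
tool_pos: [0.5284, 0.0281, 0.135]
tool_rot: [180.0, 0.0, -7.7]
force: [-0.8, 0.9, -3.9]
grip_width: 0.0117
grasp_force: 40.0
```

>>> drive_tool([
  {"x":0,"y":0,"z":0.5,"rx":0,"ry":0,"rz":0,"fingers":1},
  {"x":0,"y":0,"z":1,"rx":0,"ry":0,"rz":0,"fingers":1},
  {"x":0,"y":0,"z":1.5,"rx":0,"ry":0,"rz":0,"fingers":1},
  {"x":0,"y":0,"z":1.5,"rx":0,"ry":0,"rz":0,"fingers":1},
])

```text
time_s: 10.0
tool_pos: [0.5285, 0.0281, 0.134]
tool_rot: [180.0, -0.0, -7.7]
force: [-1.7, -0.4, 2.4]
grip_width: 0.0111
grasp_force: 40.0
```

>>> drive_tool([
  {"x":0,"y":0,"z":0,"rx":0,"ry":0,"rz":0,"fingers":1},
  {"x":0,"y":0,"z":0,"rx":0,"ry":0,"rz":0,"fingers":1},
  {"x":0,"y":0,"z":0,"rx":0,"ry":0,"rz":0,"fingers":0.6},
  {"x":0,"y":0,"z":0,"rx":0,"ry":0,"rz":0,"fingers":0.5},
  {"x":0,"y":0,"z":0,"rx":0,"ry":0,"rz":0,"fingers":0.3},
  {"x":0,"y":0,"z":0,"rx":0,"ry":0,"rz":0,"fingers":0.2},
  {"x":0,"y":0,"z":0,"rx":0,"ry":0,"rz":0,"fingers":0.2},
  {"x":0,"y":0,"z":0,"rx":0,"ry":0,"rz":0,"fingers":0.2},
], force=5)

```text
time_s: 11.0
tool_pos: [0.5284, 0.0281, 0.1335]
tool_rot: [180.0, -0.0, -7.7]
force: [-0.0, 0.3, -0.7]
grip_width: 0.0346
grasp_force: 0.0
```

Run:
```python
from h import *
o=sensors.get_obs();print(o["time_s"],o["grip_width"],o["force"],o["wrist_torque"])
c=vision.read_camera("wrist");s=vision.read_camera("side")
a=cv2.resize(s["image"][180:300,180:350,::-1],(510,360),interpolation=cv2.INTER_CUBIC)
w=c["image"][100:340,100:540,::-1]
W=np.zeros((600,510,3),np.uint8);W[:240,:440]=w;W[240:]=a
cv2.imwrite("pics/w5.png",W)
```

```text
11.0 0.03455700409477965 [-0.02284127  0.34919735 -0.70372006] [0.03726628 0.0902786  0.02214191]
```

View pics/w5.png

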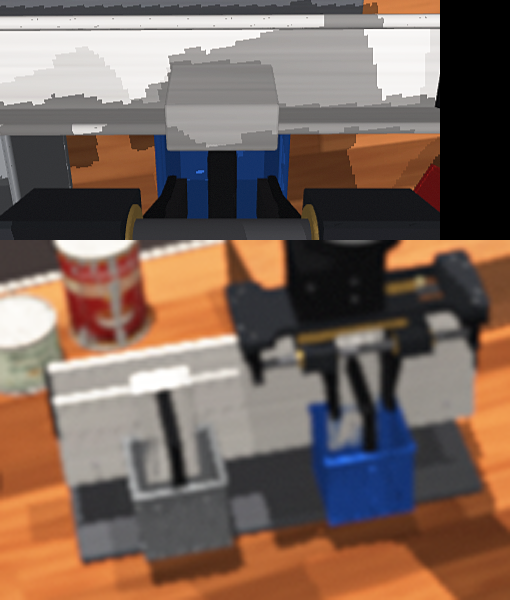

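The pot hangs on the lip at the same height as the grey one, and the fingers are clear of the bar. I'll retract straight up.

>>> drive_tool([
  {"x":0,"y":0,"z":-5,"rx":0,"ry":0,"rz":0,"fingers":0.1},
  {"x":0,"y":0,"z":-20,"rx":0,"ry":0,"rz":0,"fingers":0.1},
  {"x":0,"y":0,"z":-50,"rx":0,"ry":0,"rz":0,"fingers":0.1},
  {"x":-15,"y":0,"z":-90,"rx":0,"ry":0,"rz":0,"fingers":0.1},
  {"x":-40,"y":0,"z":-130,"rx":0,"ry":0,"rz":0,"fingers":0.1},
  {"x":-60,"y":0,"z":-150,"rx":0,"ry":0,"rz":0,"fingers":0.1},
  {"x":-60,"y":0,"z":-150,"rx":0,"ry":0,"rz":0,"fingers":0.1},
  {"x":-60,"y":0,"z":-150,"rx":0,"ry":0,"rz":0,"fingers":0.1},
])

```text
time_s: 12.1
tool_pos: [0.4691, 0.036, 0.2834]
tool_rot: [180.0, -0.0, -7.8]
force: [0.3, 0.7, -0.3]
grip_width: 0.0389
grasp_force: 0.0
```

Run:
```python
from h import *
c=vision.read_camera("wrist");s=vision.read_camera("side")
a=cv2.resize(s["image"][180:300,180:350,::-1],(425,300),interpolation=cv2.INTER_CUBIC)
W=np.zeros((600,640,3),np.uint8);W[:300]=c["image"][:300,:,::-1];W[300:,:425]=a
cv2.imwrite("pics/w6.png",W)
```

```text
(no output)
```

View pics/w6.png

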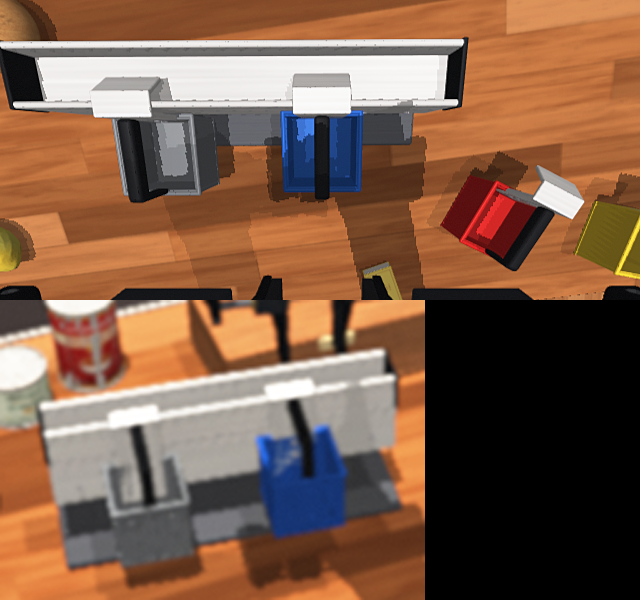

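The blue pot hangs square to the rail to the right of the grey pot (wrist view, about (321,150)), at the same height as the grey one. Nothing touches it, so I'm handing in.

```bash
python3 -c "
from h import *
print(workorder.sign_off())"
```

```text
the job is handed in; nothing more can be done
None
```

The blue pot hangs upright on the rail with its hook fully down behind the lip, right of the grey pot, and the job was handed in at about 12 s; the yellow pot was not touched.

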